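# Clamp the seedling pot two clicks tight

### The arm

A 7-joint arm with a two-finger parallel gripper is mounted at the origin on the work surface. World frame = base frame: x ahead of the robot, y to its left, z up, the work surface at z = 0. Lengths are in m, angles in rad, forces in N, time in s.
With the tool pointing down it reaches from about 0.425 to 0.875 m from the base axis. Payload 4.7 kg.
Tool frame: the origin (TCP) lies on the centre line of the jaws, within the pads' length; the fingertips stand 8 mm ahead of it and the grasp point (between the pads) lies 11 mm behind it; z points along the fingers, y is the direction in which the jaws open and shut (so a half turn about z gives the same grasp; the last joint's range is limited). The gripper opens to 87 mm and grips with 3 to 60 N. Pads are 19 mm wide; open, the fingers measure 117 mm over their backs; the gripper's body (75 mm by 190 mm) begins 51 mm behind the grasp point.
Start: joints at [1.239, 0.321, -0.07, 1.45, 0.023, 1.371, -0.057], TCP at [0.22, -0.612, 0.231] pointing down, gripper open.
Joint ranges: [-2.86, 2.86], [-0.3, 2.09], [-1.38, 1.24], [0.06, 2.45], [-1.56, 4.7], [0.09, 2.05], [-2.69, 2.69]. Speed limits (rad/s): [2.57, 2.57, 3.14, 3.14, 3.14, 3.14, 3.14].

### API

Orientations are given as a rotation vector (axis times angle).
In Python, from bench import ctrl, cams, workorder gives the robot as it stands. The module is installed in compiled form; this text tells all that it offers.
- The arm moves only by the tool carry_out, never from a script. Its argument "rows" is a list of rows, each an object with "offset": the shift along the tool's x, y, z in m, a list of three; "rot": the turn, a rotation vector about the tool's x, y, z in degrees, a list of three; "gripper": the opening, from 0 (shut) to 1 (fully open). In form: [{"offset": [dx, dy, dz], "rot": [rx, ry, rz], "gripper": gripper}, ...]. A call has 1 to 10 rows; each row shifts and turns the commanded pose from where the row before left it, along the tool's axes as they then stand; what a row does not reach is not made up. A row lasts 1/8 s, in which the tool goes at most 62.5 mm and 10.7 degrees, less where a joint would pass 70% of its speed; a pose out of reach is approached as far as the arm can. A call is refused whole if a number of a shift passes 0.0625 or a number of a turn 10.7, either way. A call with a gripper value outside its range is refused whole. The fingers move at their own pace and stop on an object; "grip_force" is the grip in N (left out, the last holds). Time passes only in rows, so rows that do not move let the fingers close. It gives the time, the measured TCP pose, the force and the opening at its end, in the units of the state.
- ctrl.get_state(): the state, without advancing time (a new reading comes with each control period).
- cams.get_image(name): name is "side" or "top" or "wrist"; returns a dict with "img" (420x560x3 uint8, red, green, blue), "vfov" (degrees; the focal length in pixels is half the picture's height over the tangent of half this angle, whatever the lens; pixels are square), "cx", "cy" (the principal point, pixels), "R" (3x3) and "t" (3): a world point X has camera coordinates R X + t. Camera axes: x right, y down, z forward; pixel columns grow to the right and rows downward; lengths in m; the calibration is good to about 2 mm. A picture is of the moment at which its call begins. There is no depth.
- workorder.close_job(): hands the job in, once; it reports no verdict.
The state is a dict: "time": time; "joint_positions": joint angles; "qd": joint speeds; "joint_torque": joint torques, N m; "position": TCP position; "tool_rot": TCP orientation; "ft_force": force on the tool from outside, world axes, zero at the start; "torque": the same for the moment, N m; "grip_width": opening from 0.0 (shut) to 1.0 (fully open).
Only numpy, scipy, OpenCV 4.12 (cv2) and the standard library are available. Lean on these libraries where they do the work, as an engineer would, in place of code of your own. Each camera call takes 0.05 s, during which the arm holds its last target.

### The job

Lift the seedling pot with the red stake and stand it gently, square and upright, in the middle of the bay of the green ratchet clamp, leaving the other two pots where they are. Then, with the orange knob only (clockwise from above, never pushing on the jaw), wind the sprung jaw up until the pot is just pinched between the jaw's pad and the back stop, and go on to the second click after that, so that the red pawl holds the wheel at that tooth without the pot being crushed; then let go.

Things in the scene. Friction and masses are not known exactly. Their poses are not given: they have to be found in the camera images.
- red_pot_mid (a point): the centre (half-way up) of the seedling pot to be clamped: dark brown square plastic pot filled with soil, 50 x 50 mm and 55 mm tall, straight sides square to this frame's x and y, about 0.12 kg; a thin red stake and small leaves stick up to 33 mm above its rim. This point is 27.5 mm above its underside
- red_pot: the same pot; its origin is the centre of its underside
- blue_pot: an equal pot with a blue stake, not to be disturbed; origin at the centre of its underside
- green_pot: an equal pot with a green stake, not to be disturbed; origin at the centre of its underside
- clamp: green ratchet pot clamp, fixed to the bench: base plate 110 mm (x) by 260 mm (y), 10 mm thick. Origin: underside of the plate, below the middle of the bay; z up. Along y the bay lies between the jaw's black pad on the -y side and the upright back stop on the +y side; it is open on its +x and -x sides. The ratchet wheel and knob stand at x = 0, y = -137 mm
- jaw: moving green jaw, a wall 74 mm wide and up to 56 mm above the bench, driven along the clamp's +y by the knob through a rack: 6 mm for each tooth (11.46 mm per rad). Its frame lies on the clamp's origin when the knob reads 0. In front it carries a 60 x 36 mm pad on a spring of 1.33 N per mm, 18 mm of give: once the pot is pinched, each tooth adds 8 N on the pot and 0.092 N m on the knob
- knob (a joint): angle of the knob and ratchet wheel, rad, growing clockwise seen from above, which closes the jaw. 12 teeth: the pawl drops in (clicks) as the angle passes a whole multiple of 0.524 (30 deg), and then holds the wheel from going back below it. Starts within the first tooth, 0.05 to 0.4. The pot is pinched somewhere between 1.2 and 2.5
- knob_grip (a point): on the knob's axis, 55 mm above the bench, at the height to grip the orange bar: 50 mm long (this frame's x), 16 mm thick (y), its top 70 mm and its underside 34 mm above the bench; the steel ratchet wheel (62 mm across) and the red pawl lie below 32 mm. This frame turns with the knob
- bay (a point): middle of the bay, on the top of the plate (10 mm above the bench), axes as the clamp's: the underside of the pot is to stand here, its sides square to x and y. The pad's face starts at y = -31 mm plus the jaw's travel. The back stop, a wall 80 mm wide and up to 53 mm above the bench, has its face somewhere from y = +34 to +46 mm, set differently each time and not measured
- pawl_tip (a point): tip of the red sprung pawl at the wheel's rim, on the clamp's +x side. Turning the wheel free takes at most some 0.03 N m (jerking forward at the click), and sliding the loose pot along hardly more; let go with the pot pinched, the wheel springs back onto the last tooth that clicked

How it is judged:
On the way:
1. the red-staked pot stands upright on the clamp's plate in the middle of the bay, let go, not yet squeezed (x of red_pot_mid in the frame of clamp between -0.012 and 0.012 m and y of red_pot_mid in the frame of clamp between -0.008 and 0.022 m and z of red_pot_mid in the frame of clamp below 0.041 m and angle between red_pot_mid's own z axis and vertical below 0.06 rad and contact force between the fingers and red_pot below 0.1 N and contact force between jaw and red_pot below 3 N), for 0.2 s.
At the end, for the whole second after the job is handed in: the red-staked pot stands upright on the clamp's plate, within 14 mm of the middle of the jaws sideways, pinched between pad and back stop with 6.5 to 18 N (the second click after it was just pinched gives 8 to 16 N), the pawl holding the wheel still with the knob let go (contact force between jaw and red_pot between 6.5 and 18 N and x of red_pot_mid in the frame of clamp between -0.014 and 0.014 m and z of red_pot_mid in the frame of clamp between 0.034 and 0.042 m and angle between red_pot_mid's own z axis and vertical below 0.08 rad and linear speed of red_pot below 0.01 m/s and velocity of joint knob between -0.05 and 0.05 rad/s); the robot touches nothing.
It fails at once if the pot is crushed: the jaw presses on it with more than 23 N (contact force between jaw and red_pot above 23 N).
It fails at once if the pot is slammed down or rammed into the clamp (more than 60 N) (contact force between red_pot and clamp above 60 N).
It fails at once if the pot is let go more than 8 mm above the clamp's plate (z of red_pot_mid in the frame of clamp above 0.0455 m and horizontal distance between red_pot_mid and clamp below 0.04 m and contact force between the fingers and red_pot below 0.1 N).
It fails at once if the robot or its fingers push on the jaw itself (more than 3 N) (contact force between any of the arm, the fingers and jaw above 3 N).
It fails at once if the blue-staked or the green-staked pot is moved more than 20 mm (distance of any of blue_pot, green_pot from where it was at the start of the episode above 0.02 m).
It also fails if it takes over 72 s, if anything falls off the work surface, if the arm or the gripper's body presses on something with over 40 N, if the wrist force passes 120 N, or if a joint passes its speed limit or range.

## Working session

There is one attempt and no reset: what is moved stays moved. The work goes in short steps, Python scripts to look and compute and a tool call to move; the robot and the scene stay as the last step left them, time stands still between calls to the robot, and variables do not carry over. Pictures are saved under pics/ and viewed, and the job is handed in when it is done.

Besides the shell and the picture viewer there is one more tool, called after "Request:" in YAML: its name, and indented under it one key for each argument. carry_out: Moves the arm, as the interface text tells. Its arguments: {"type":"object","properties":{"rows":{"type":"array"},"grip_force":{"type":"number"}},"required":["rows"]}

```bash
mkdir -p pics; cat > h.py <<'E'
from bench import ctrl,cams,workorder
import numpy as np,cv2
def snap(n,f):
    d=cams.get_image(n); cv2.imwrite('pics/'+f,d['img'][:,:,::-1]); return d
def ray(d,u,v,z):
    f=d['img'].shape[0]/2/np.tan(np.radians(d['vfov'])/2)
    R=np.array(d['R']);t=np.array(d['t']);c=-R.T@t
    r=R.T@np.array([(u-d['cx'])/f,(v-d['cy'])/f,1]); return c+r*(z-c[2])/r[2]
def proj(d,X):
    f=d['img'].shape[0]/2/np.tan(np.radians(d['vfov'])/2)
    p=np.array(d['R'])@np.array(X)+np.array(d['t']); return p[0]/p[2]*f+d['cx'],p[1]/p[2]*f+d['cy']
E
python3 - <<'E'
from h import *
import pickle
for n in ['side','top','wrist']:
    d=snap(n,n+'0.png'); pickle.dump(d,open(n+'0.pkl','wb'));print(n,d['vfov'],d['cx'],d['cy'],np.round(-np.array(d['R']).T@np.array(d['t']),3),np.round(d['R'],2).tolist())
print(ctrl.get_state())
E
```

```text
side 46.29358445462277 280.2553830877034 209.82265988806563 [ 0.335 -0.801  0.637] [[0.97, -0.25, -0.02], [-0.15, -0.52, -0.84], [0.19, 0.82, -0.54]]
top 56.260256430433444 283.9388560303165 210.52017774535608 [0.493 0.066 0.82 ] [[-0.02, -1.0, 0.03], [-1.0, 0.02, -0.07], [0.07, -0.03, -1.0]]
wrist 61.8939846701568 287.140483789264 206.8727562416927 [ 0.284 -0.588  0.384] [[0.34, -0.94, -0.0], [-0.91, -0.33, 0.25], [-0.24, -0.08, -0.97]]
{'time': 0.15, 'joint_positions': array([ 1.23908939,  0.3216574 , -0.07011597,  1.45137312,  0.02262599,
        1.37082557, -0.0568816 ]), 'qd': array([ 0.00191006, -0.00205265,  0.00022207, -0.00477841, -0.00152927,
        0.00088964, -0.0015167 ]), 'joint_torque': array([-5.32501763e-04, -4.91796970e+01, -4.05030884e-01, -3.12874138e+01,
       -6.40130346e-02,  4.05137998e-02,  1.14876384e-04]), 'position': array([ 0.22014992, -0.61115102,  0.22972085]), 'tool_rot': array([-3.09331689e+00, -5.40362459e-01,  5.55976933e-04]), 'ft_force': array([-0.33083885,  0.26391337,  0.47497323]), 'torque': array([ 0.01158671, -0.03663657, -0.002429  ]), 'grip_width': 1.0016210290590806}
```

View pics/top0.png

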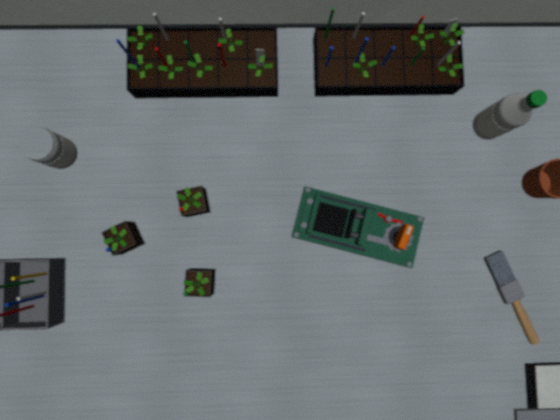

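View pics/side0.png

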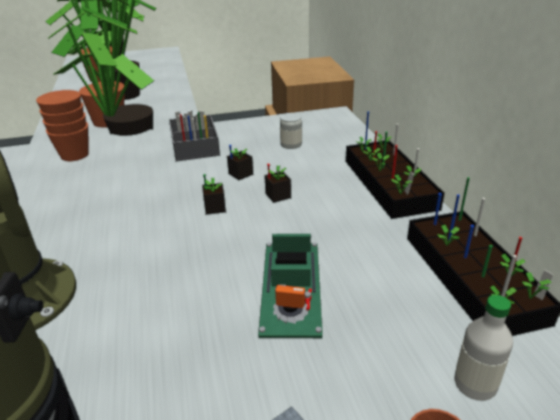

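View pics/wrist0.png

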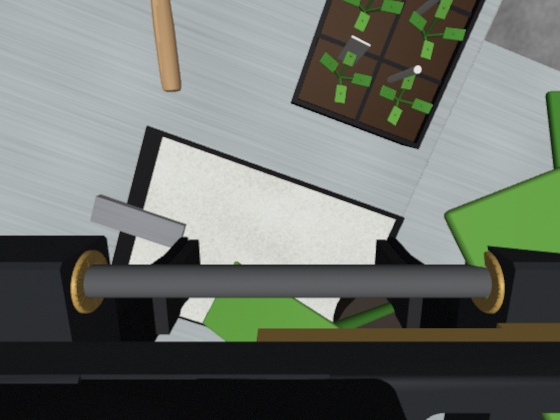

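```bash
python3 - <<'E'
import cv2,numpy as np
a=cv2.imread('pics/top0.png');s=cv2.imread('pics/side0.png')
c1=cv2.resize(a[170:310,90:230],None,fx=4,fy=4,interpolation=2)
cv2.imwrite('pics/c1.png',c1)
cv2.imwrite('pics/c2.png',cv2.resize(a[175:275,280:435],None,fx=5,fy=5,interpolation=2))
cv2.imwrite('pics/c3.png',cv2.resize(s[135:345,190:350],None,fx=3,fy=2.8,interpolation=2))
E
```

```text
(no output)
```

View pics/c1.png

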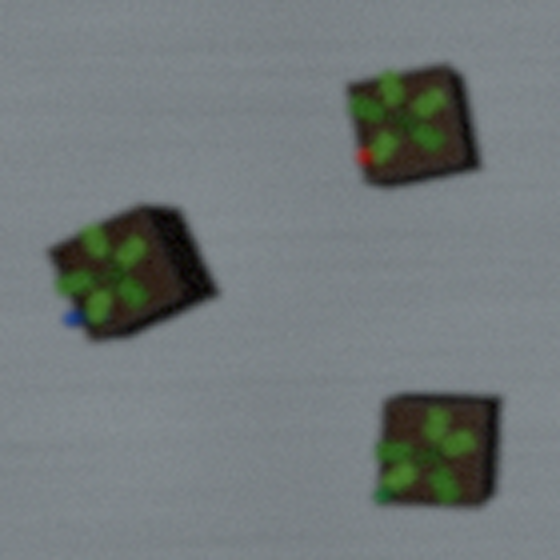

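View pics/c2.png

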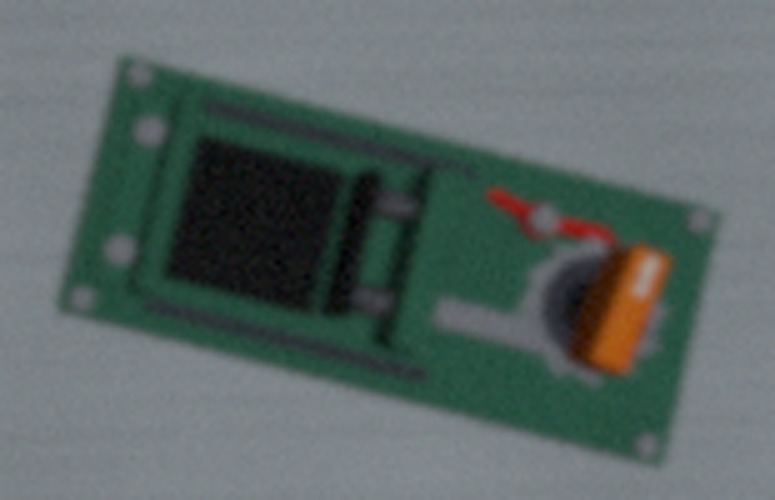

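View pics/c3.png

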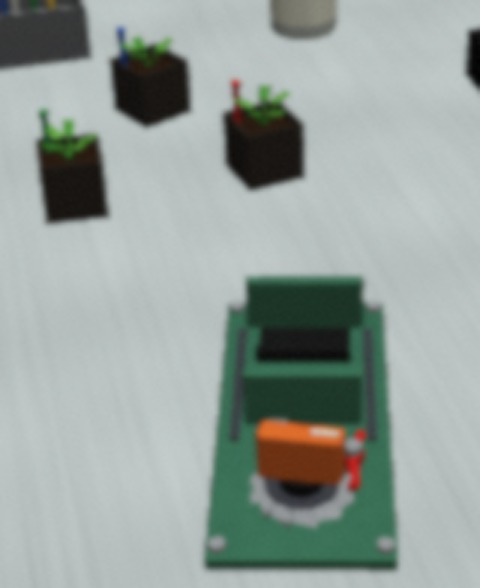

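```bash
python3 - <<'E'
from h import *
import pickle
d=pickle.load(open('top0.pkl','rb'));ds=pickle.load(open('side0.pkl','rb'))
img=d['img'];hsv=cv2.cvtColor(img,cv2.COLOR_RGB2HSV)
def P(u,v,z): return ray(d,u,v,z)[:2]
# plate
m=((hsv[...,0]>55)&(hsv[...,0]<95)&(hsv[...,1]>90)).astype(np.uint8); m[:170]=0;m[:,:280]=0;m[290:]=0;m[:,440:]=0
cs=max(cv2.findContours(cv2.morphologyEx(m,cv2.MORPH_CLOSE,np.ones((7,7))),0,2)[0],key=cv2.contourArea)
r=cv2.minAreaRect(cs);b=cv2.boxPoints(r);W=np.array([P(u,v,.010) for u,v in b]);print('plate',r,W.round(4).tolist(),'c',W.mean(0).round(4),'sides',[np.linalg.norm(W[i]-W[i-1]).round(4) for i in range(4)])
for i in range(4):
  e=W[i]-W[i-1]; print(np.degrees(np.arctan2(e[1],e[0])).round(2))
# orange
m=((hsv[...,0]<18)&(hsv[...,1]>150)&(hsv[...,2]>130)).astype(np.uint8);m[:200]=0;m[:,:360]=0;m[280:]=0;m[:,430:]=0
cs=max(cv2.findContours(m,0,2)[0],key=cv2.contourArea);r=cv2.minAreaRect(cs);b=cv2.boxPoints(r);W=np.array([P(u,v,.07) for u,v in b]);print('knob',r,W.mean(0),[np.linalg.norm(W[i]-W[i-1]).round(4) for i in range(4)],[np.degrees(np.arctan2(*(W[i]-W[i-1])[::-1])).round(1) for i in range(4)])
# pots
g=img.max(2); m=((g<75)|((hsv[...,0]<18)&(hsv[...,1]>60)&(hsv[...,2]<110))|((hsv[...,1]>80)&(hsv[...,0]>35)&(hsv[...,0]<75))).astype(np.uint8); 
m[:170]=0;m[310:]=0;m[:,:90]=0;m[:,230:]=0
for c in cv2.findContours(m,0,2)[0]:
  if cv2.contourArea(c)<100: continue
  r=cv2.minAreaRect(c);print('pot',r,cv2.boxPoints(r).round(1).tolist(),P(*r[0],.03))
rim=np.array([[347,85],[440,68],[466,170],[368,184]])/4+[90,170]
W=np.array([P(u,v,.055) for u,v in rim]);print(W.round(4).tolist(),W.mean(0),[np.linalg.norm(W[i]-W[i-1]).round(4) for i in range(4)],[np.degrees(np.arctan2(*(W[i]-W[i-1])[::-1])).round(1) for i in range(4)])
E
```

```text
plate ((357.71148681640625, 226.7725830078125), (122.67705535888672, 50.610599517822266), 14.620874404907227) [[0.4966, 0.0241], [0.5977, -0.0049], [0.5281, -0.2516], [0.4273, -0.2201]] c [ 0.5124 -0.1131] sides [np.float64(0.2538), np.float64(0.1051), np.float64(0.2563), np.float64(0.1056)]
74.16
-16.01
-105.75
162.65
knob ((405.55169677734375, 236.62069702148438), (6.685031890869141, 23.397611618041992), 21.801406860351562) [ 0.49000128 -0.19154047] [np.float64(0.0128), np.float64(0.0453), np.float64(0.0129), np.float64(0.0454)] [np.float64(67.0), np.float64(-24.3), np.float64(-113.0), np.float64(155.6)]
pot ((199.0, 282.5), (27.0, 30.0), 90.0) [[184.0, 269.0], [214.0, 269.0], [214.0, 296.0], [184.0, 296.0]] [0.40837743 0.21136696]
pot ((122.03607177734375, 237.70619201660156), (28.734296798706055, 35.63865280151367), 66.03750610351562) [[99.9000015258789, 231.8000030517578], [132.5, 217.3000030517578], [144.1999969482422, 243.60000610351562], [111.5999984741211, 258.1000061035156]] [0.50013619 0.36226232]
pot ((192.98080444335938, 200.90383911132812), (28.044605255126953, 28.632951736450195), 78.69007110595703) [[176.1999969482422, 190.0], [204.3000030517578, 184.3000030517578], [209.8000030517578, 211.8000030517578], [181.6999969482422, 217.5]] [0.57068787 0.22218624]
[[0.5877, 0.2484], [0.5952, 0.2035], [0.5451, 0.1913], [0.5393, 0.2385]] [0.5668284 0.2204476] [np.float64(0.0494), np.float64(0.0456), np.float64(0.0515), np.float64(0.0476)] [np.float64(11.6), np.float64(-80.5), np.float64(-166.3), np.float64(97.1)]
```

Request:
carry_out:
  rows:
    - {"offset": [0.035,-0.036,-0.002],"rot": [0,0,0],"gripper": 1}
    - {"offset": [0.035,-0.036,-0.002],"rot": [0,0,0],"gripper": 1}
    - {"offset": [0.035,-0.036,-0.002],"rot": [0,0,0],"gripper": 1}
    - {"offset": [0.035,-0.036,-0.002],"rot": [0,0,0],"gripper": 1}
    - {"offset": [0.035,-0.036,-0.002],"rot": [0,0,0],"gripper": 1}
    - {"offset": [0.035,-0.036,-0.002],"rot": [0,0,0],"gripper": 1}
    - {"offset": [0.035,-0.036,-0.002],"rot": [0,0,0],"gripper": 1}
    - {"offset": [0.035,-0.036,-0.002],"rot": [0,0,0],"gripper": 1}
    - {"offset": [0.035,-0.036,-0.002],"rot": [0,0,0],"gripper": 1}
    - {"offset": [0.035,-0.036,-0.002],"rot": [0,0,0],"gripper": 1}

```text
time: 1.4
position: [0.4279, -0.1526, 0.2505]
tool_rot: [3.094, 0.54, -0.0]
ft_force: [-0.7, -0.9, -0.4]
grip_width: 1.002
```

Request:
carry_out:
  rows:
    - {"offset": [0,0,0],"rot": [0,0,0],"gripper": 1}
    - {"offset": [0,0,0],"rot": [0,0,0],"gripper": 1}

```text
time: 1.65
position: [0.4271, -0.1548, 0.2504]
tool_rot: [3.094, 0.54, -0.001]
ft_force: [-0.6, -0.6, -0.2]
grip_width: 1.0
```

```bash
python3 - <<'E'
from h import *
import pickle
d=snap('wrist','w1.png'); pickle.dump(d,open('w1.pkl','wb'));s=ctrl.get_state()
print(s['time'],s['position'],s['joint_positions'],s['tool_rot'],s['torque'],s['ft_force'])
E
```

```text
1.7 [ 0.42689859 -0.15536978  0.25024518] [ 0.81732793 -0.09827016 -0.48849963  1.86314642 -0.04652639  1.36610097
 -0.88638791] [ 3.09506141e+00  5.37802076e-01 -1.20988245e-03] [-0.03012239 -0.03751369 -0.06075333] [ 0.21139451 -0.18458053 -0.21478332]
```

View pics/w1.png

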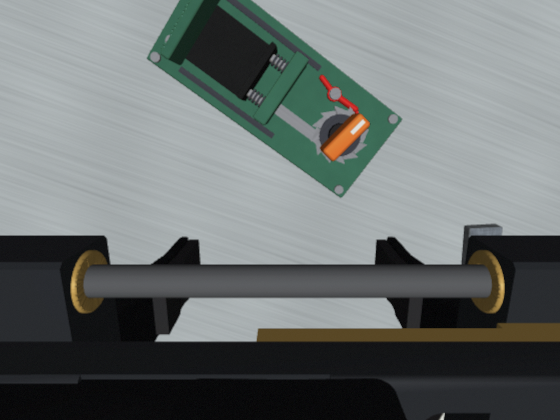

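```bash
python3 - <<'E'
from h import *
import pickle
d=pickle.load(open('w1.pkl','rb'));a=cv2.imread('pics/w1.png')
cv2.imwrite('pics/w1a.png',cv2.resize(a[0:210,140:410],None,fx=2.9,fy=2.85,interpolation=2))
img=d['img'];hsv=cv2.cvtColor(img,cv2.COLOR_RGB2HSV)
m=((hsv[...,0]>55)&(hsv[...,0]<95)&(hsv[...,1]>90)).astype(np.uint8);m[225:]=0
c=max(cv2.findContours(m,0,1)[0],key=cv2.contourArea)
W=np.array([ray(d,u,v,.01)[:2] for u,v in c[:,0]])
h=cv2.convexHull(c); 
e=cv2.approxPolyDP(h,4,True)[:,0]
for p in e: print(p,ray(d,*p,.01).round(4))
m=((hsv[...,0]<16)&(hsv[...,1]>170)&(hsv[...,2]>215)).astype(np.uint8);m[225:]=0
m2=((hsv[...,0]<16)&(hsv[...,1]>150)&(hsv[...,2]>100)).astype(np.uint8);m2[225:]=0
for k in (m,m2):
  c=max(cv2.findContours(k,0,1)[0],key=cv2.contourArea);r=cv2.minAreaRect(c);W=np.array([ray(d,u,v,.07)[:2] for u,v in cv2.boxPoints(r)])
  print(r,W.mean(0),[np.linalg.norm(W[i]-W[i-1]).round(4) for i in range(4)],[np.degrees(np.arctan2(*(W[i]-W[i-1])[::-1])).round(1) for i in range(4)])
E
```

```text
[180   0] [0.5613 0.0089 0.01  ]
[251   1] [ 0.5848 -0.0589  0.01  ]
[400 118] [ 0.5313 -0.2482  0.01  ]
[341 196] [ 0.4284 -0.2204  0.01  ]
[155  63] [0.495  0.0177 0.01  ]
[150  52] [0.5036 0.0254 0.01  ]
((346.5000305175781, 137.00001525878906), (10.60660171508789, 48.790367126464844), 45.0) [ 0.49214031 -0.19027516] [np.float64(0.0102), np.float64(0.0444), np.float64(0.01), np.float64(0.0446)] [np.float64(65.9), np.float64(-24.6), np.float64(-112.8), np.float64(155.7)]
((328.0000305175781, 117.00000762939453), (69.29645538330078, 55.154327392578125), 45.0) [ 0.50290224 -0.16770266] [np.float64(0.065), np.float64(0.0488), np.float64(0.0633), np.float64(0.0504)] [np.float64(65.8), np.float64(-26.2), np.float64(-112.7), np.float64(155.8)]
```

View pics/w1a.png

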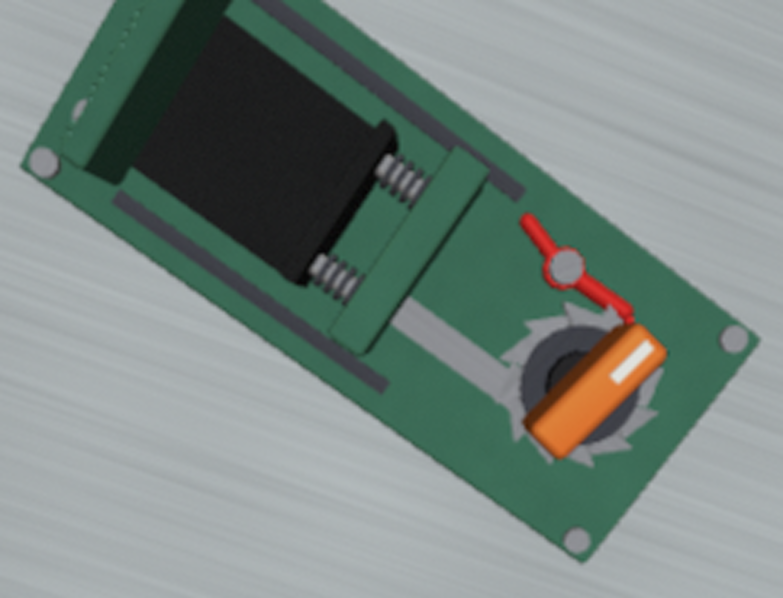

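```bash
cat > clampfit.py <<'E'
from h import *
import pickle
d=pickle.load(open('w1.pkl','rb'))
def Q(x,y,z): return ray(d,x/2.9+140-.3,y/2.85-.3,z)[:2]
A,B,C=Q(22,167,.01),Q(585,562,.01),Q(760,342,.01)
ang=lambda v:np.degrees(np.arctan2(v[1],v[0]))
print('plate',A.round(4),B.round(4),C.round(4),np.linalg.norm(A-B),np.linalg.norm(B-C),ang(A-B),ang(C-B))
k=np.array([Q(528,428,.07),Q(650,325,.07),Q(667,355,.07),Q(560,460,.07)]);print('knob',k.mean(0),ang(k[1]-k[0]),ang(k[2]-k[3]),np.linalg.norm(k[1]-k[0]),np.linalg.norm(k[3]-k[0]))
# wheel centre: circle dark hub
th=np.radians((ang(A-B)+ang(C-B)+90)/2-90)  # clamp x angle
ex=np.array([np.cos(th),np.sin(th)]);ey=np.array([-ex[1],ex[0]])
K=k.mean(0)
Bc=(A+C)/2
print('clamp x ang',np.degrees(th),'knob in plate coords from centre',ex@(K-Bc),ey@(K-Bc))
O=K+0.137*ey; print('origin from knob',O,' via plate x-mid:',ex@(Bc-O))
for n,p,z in [('stop top',(88,165),.053),('stop top',(195,0),.053),('stop bot',(125,182),.01),('stop bot',(228,15),.01),('jawtop',(330,335),.056),('jawtop',(455,150),.056),('jawtop back',(365,352),.056),('jawback',(488,180),.056),('padtop',(303,282),.05),('pad top',(395,130),.05)]:
    q=Q(*p,z)-O; print(n,(ex@q*1e3).round(1),(ey@q*1e3).round(1))
E
python3 clampfit.py
```

```text
plate [0.4967 0.0265] [ 0.4276 -0.2212] [ 0.5304 -0.2508] 0.2572231411314371 0.1069253881258816 74.41443518519512 -16.02430958431295
knob [ 0.49205756 -0.19080631] -29.120399767237135 -24.255858887809374 0.050449917886112694 0.015164539828848803
clamp x ang -15.804937199558909 knob in plate coords from centre 0.0007770985441689542 -0.08155330817867869
origin from knob [ 0.52937131 -0.05898566]  via plate x-mid: -0.0007770985441689055
stop top -37.7 39.7
stop top 23.4 37.7
stop bot -37.4 40.4
stop bot 31.1 40.1
jawtop -36.7 -54.3
jawtop 34.5 -54.0
jawtop back -34.5 -67.0
jawback 33.4 -67.9
padtop -27.8 -36.7
pad top 29.1 -34.2
```

Request:
carry_out:
  rows:
    - {"offset": [0.027,-0.043,0.005],"rot": [0,0,0],"gripper": 1}
    - {"offset": [0.027,-0.043,0.005],"rot": [0,0,0],"gripper": 1}
    - {"offset": [0.027,-0.043,0.005],"rot": [0,0,0],"gripper": 1}
    - {"offset": [0.027,-0.043,0.005],"rot": [0,0,0],"gripper": 1}
    - {"offset": [0.027,-0.043,0.005],"rot": [0,0,0],"gripper": 1}
    - {"offset": [0.027,-0.043,0.005],"rot": [0,0,0],"gripper": 1}
    - {"offset": [0.025,-0.047,0.005],"rot": [0,0,0],"gripper": 1}
    - {"offset": [0,0,0],"rot": [0,0,0],"gripper": 1}
    - {"offset": [0,0,0],"rot": [0,0,0],"gripper": 1}

```text
time: 2.82
position: [0.5005, 0.1942, 0.2149]
tool_rot: [3.094, 0.537, -0.002]
ft_force: [-0.7, 0.7, -0.2]
grip_width: 1.001
```

```bash
python3 - <<'E'
from h import *
import pickle
d=snap('wrist','w2.png'); pickle.dump(d,open('w2.pkl','wb'));s=ctrl.get_state()
print(s['time'],s['position'],s['joint_positions'],s['tool_rot'],s['torque'],s['ft_force'])
E
```

```text
2.875 [0.50065598 0.19359518 0.21510082] [ 0.41201084  0.17436529 -0.91206886  1.72807621  0.14345284  1.3099195
 -1.75843622] [ 3.09439593e+00  5.35024482e-01 -1.34389623e-03] [-0.01903096  0.03508577 -0.05326319] [ 0.33191036 -0.46276925 -0.8682353 ]
```

View pics/w2.png

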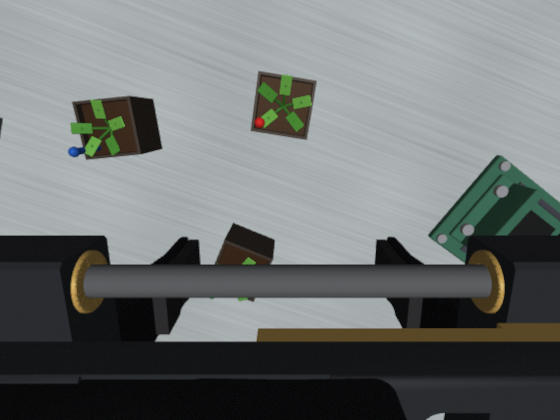

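```bash
python3 - <<'E'
from h import *
import pickle
d=pickle.load(open('w2.pkl','rb'));img=d['img']
hsv=cv2.cvtColor(img,cv2.COLOR_RGB2HSV)
m=((hsv[...,1]>70)|(hsv[...,2]<90)).astype(np.uint8);k=np.zeros_like(m);k[50:160,235:335]=1;m*=k
c=max(cv2.findContours(m,0,1)[0],key=cv2.contourArea);r=cv2.minAreaRect(c);b=cv2.boxPoints(r);print(r,b.tolist())
for bb in (b+0,np.array([[259,72],[316,81],[307,138],[251,128]])):
  W=np.array([ray(d,u,v,.055)[:2] for u,v in bb])
  print(W.mean(0),[np.linalg.norm(W[i]-W[i-1]).round(4) for i in range(4)],[np.degrees(np.arctan2(*(W[i]-W[i-1])[::-1])).round(1) for i in range(4)])
cv2.imwrite('pics/w2a.png',cv2.resize(img[50:160,235:335,::-1],None,fx=5,fy=5,interpolation=2))
E
```

```text
((282.28857421875, 104.61105346679688), (57.387367248535156, 59.9669303894043), 9.162346839904785) [[249.18663024902344, 129.6429901123047], [258.7353515625, 70.4411849975586], [315.3905029296875, 79.57911682128906], [305.841796875, 138.78091430664062]]
[0.57179312 0.22432225] [np.float64(0.0504), np.float64(0.0496), np.float64(0.0484), np.float64(0.0499)] [np.float64(100.8), np.float64(8.9), np.float64(-78.9), np.float64(-168.8)]
[0.57201113 0.22350291] [np.float64(0.0468), np.float64(0.0488), np.float64(0.0481), np.float64(0.05)] [np.float64(10.0), np.float64(-78.7), np.float64(-168.6), np.float64(99.8)]
```

View pics/w2a.png

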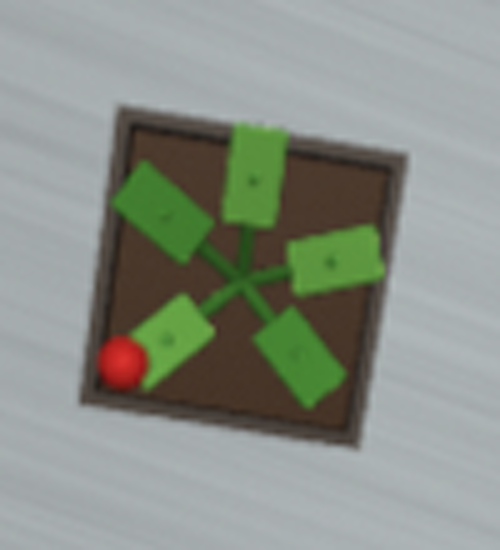

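Request:
carry_out:
  rows:
    - {"offset": [0.038,-0.0023,0.03],"rot": [0,0,0],"gripper": 1}
    - {"offset": [0.038,-0.0023,0.03],"rot": [0,0,0],"gripper": 1}
    - {"offset": [0,0,0.02],"rot": [0,0,9],"gripper": 1}
    - {"offset": [0,0,0],"rot": [0,0,0],"gripper": 1}
    - {"offset": [0,0,0],"rot": [0,0,0],"gripper": 1}

```text
time: 3.5
position: [0.5707, 0.225, 0.1368]
tool_rot: [3.127, 0.297, 0.003]
ft_force: [-0.1, 0.1, -0.4]
grip_width: 1.002
```

```bash
cat > go.py <<'E'
from h import *
import sys
from scipy.spatial.transform import Rotation as Ro
def st():
    s=ctrl.get_state();M=Ro.from_rotvec(s['tool_rot']).as_matrix()
    print('t',round(s['time'],2),'p',s['position'].round(4),'xang',np.degrees(np.arctan2(M[1,0],M[0,0])).round(2),'zaxis',M[:,2].round(3),'q',s['joint_positions'].round(2),'F',s['ft_force'].round(2),'T',s['torque'].round(3),'g',round(s['grip_width'],3))
    return s,M
if __name__=='__main__':
    s,M=st()
    if len(sys.argv)>3:
        t=np.array([float(a) for a in sys.argv[1:4]]); print('tool offset to target',(M.T@(t-s['position'])).round(4))
E
python3 go.py 0.571 0.2235 0.033
```

```text
t 3.5 p [0.5707 0.225  0.1368] xang 10.85 zaxis [ 0.002 -0.001 -1.   ] q [ 0.24  0.43 -0.83  1.64  0.33  1.22 -2.04] F [-0.07  0.06 -0.41] T [0.006 0.038 0.043] g 1.002
tool offset to target [-0.0002  0.0014  0.1038]
```

Request:
carry_out:
  rows:
    - {"offset": [0,0.001,0.03],"rot": [0,0,0],"gripper": 1}
    - {"offset": [0,0,0.03],"rot": [0,0,0],"gripper": 1}
    - {"offset": [0,0,0.025],"rot": [0,0,0],"gripper": 1}
    - {"offset": [0,0,0.019],"rot": [0,0,0],"gripper": 1}
    - {"offset": [0,0,0],"rot": [0,0,0],"gripper": 1}
    - {"offset": [0,0,0],"rot": [0,0,0],"gripper": 0.4}
    - {"offset": [0,0,0],"rot": [0,0,0],"gripper": 0.4}
    - {"offset": [0,0,0],"rot": [0,0,0],"gripper": 0.4}
    - {"offset": [0,0,0],"rot": [0,0,0],"gripper": 0.4}
    - {"offset": [0,0,0],"rot": [0,0,0],"gripper": 0.4}
  grip_force: 14

```text
time: 4.75
position: [0.5704, 0.225, 0.0317]
tool_rot: [3.127, 0.296, 0.0]
ft_force: [0.9, -0.5, 0.4]
grip_width: 0.574
```

```bash
python3 go.py
```

```text
t 4.75 p [0.5704 0.225  0.0317] xang 10.81 zaxis [ 0. -0. -1.] q [ 0.2   0.54 -0.78  1.73  0.43  1.05 -2.11] F [ 0.86 -0.52  0.38] T [-0.158  0.038 -0.002] g 0.574
```

Request:
carry_out:
  rows:
    - {"offset": [0,0,-0.02],"rot": [0,0,0],"gripper": 0.4}
    - {"offset": [0,0,-0.05],"rot": [0,0,0],"gripper": 0.4}
    - {"offset": [0,0,-0.05],"rot": [0,0,0],"gripper": 0.4}
    - {"offset": [-0.013,0.038,0],"rot": [0,0,0],"gripper": 0.4}
    - {"offset": [-0.013,0.038,0],"rot": [0,0,0],"gripper": 0.4}
    - {"offset": [-0.013,0.038,0],"rot": [0,0,0],"gripper": 0.4}
    - {"offset": [-0.013,0.038,0],"rot": [0,0,0],"gripper": 0.4}
    - {"offset": [-0.013,0.038,0],"rot": [0,0,0],"gripper": 0.4}
    - {"offset": [-0.013,0.038,0],"rot": [0,0,0],"gripper": 0.4}
    - {"offset": [-0.013,0.038,0],"rot": [0,0,0],"gripper": 0.4}

```text
time: 6.0
position: [0.5307, -0.054, 0.1528]
tool_rot: [3.127, 0.297, 0.002]
ft_force: [0.1, 0.3, -1.2]
grip_width: 0.578
```

Request:
carry_out:
  rows:
    - {"offset": [0,0,0],"rot": [0,0,-9],"gripper": 0.4}
    - {"offset": [0,0,0],"rot": [0,0,-9],"gripper": 0.4}
    - {"offset": [0,0,0],"rot": [0,0,-9],"gripper": 0.4}
    - {"offset": [0,0,0],"rot": [0,0,-9],"gripper": 0.4}
    - {"offset": [0,0,0],"rot": [0,0,-9],"gripper": 0.4}
    - {"offset": [0,0,0],"rot": [0,0,-9],"gripper": 0.4}
    - {"offset": [0,0,0],"rot": [0,0,-9.4],"gripper": 0.4}
    - {"offset": [0,0,0],"rot": [0,0,0],"gripper": 0.4}
    - {"offset": [0,0,0],"rot": [0,0,0],"gripper": 0.4}

```text
time: 7.12
position: [0.5309, -0.053, 0.1521]
tool_rot: [2.507, 1.892, 0.0]
ft_force: [-0.4, -0.6, -1.2]
grip_width: 0.573
```

```bash
python3 go.py 0.5307 -0.0542 0.044; python3 - <<'E'
from h import *
import pickle
for n in ('side','top'):
  d=snap(n,n+'3.png'); pickle.dump(d,open(n+'3.pkl','wb'))
a=cv2.imread('pics/side3.png')[100:340,150:400]; cv2.imwrite('pics/s3.png',cv2.resize(a,None,fx=2.5,fy=2.5,interpolation=2))
E
```

```text
t 7.12 p [ 0.5309 -0.053   0.1521] xang 74.07 zaxis [ 0.001 -0.    -1.   ] q [ 0.87  0.23 -0.92  1.82  0.2   1.19 -0.38] F [-0.4  -0.61 -1.17] T [-0.018 -0.029  0.039] g 0.573
tool offset to target [-1.100e-03  1.000e-04  1.081e-01]
```

View pics/s3.png

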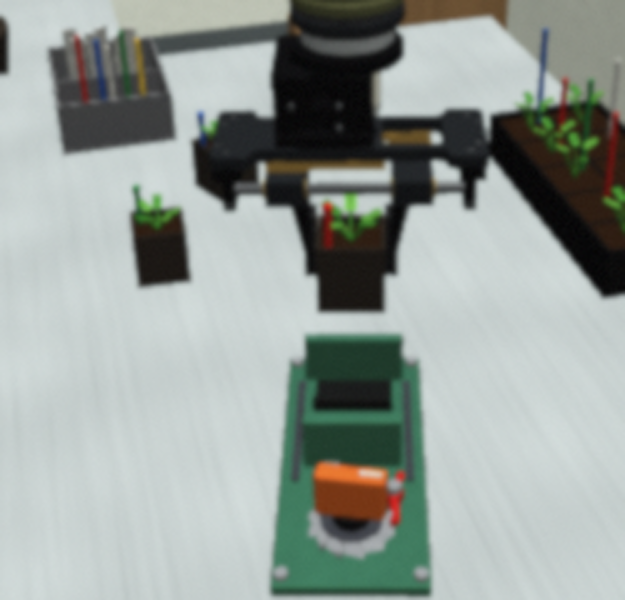

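```bash
python3 - <<'E'
from h import *
import pickle
d=pickle.load(open('side3.pkl','rb'))
th=np.radians(-15.8);ex=np.array([np.cos(th),np.sin(th)]);ey=np.array([-ex[1],ex[0]]);O=np.array([.5294,-.059])
S=lambda x,y,z:(lambda q:(ex@q*1e3,ey@q*1e3))(ray(d,150+x/2.5-.3,100+y/2.5-.3,z)[:2]-O)
print('pot bot',S(318,310,.1204),S(383,310,.1204))
print('stop top',S(306,337,.053),S(401,337,.053),'jawtop front',S(303,414,.056),S(400,414,.056))
print('plate front',S(273,592,.0),S(430,592,.0),'expect y',-.130-.0815e3)
E
```

```text
pot bot (np.float64(-24.235457278412536), np.float64(-15.602424878158503)) (np.float64(24.00002048695923), np.float64(-15.918723551492118))
stop top (np.float64(-37.86612390923191), np.float64(43.79396256901981)) (np.float64(39.30294712427536), np.float64(43.40949287629139)) jawtop front (np.float64(-35.71845220040656), np.float64(-58.12288674979787)) (np.float64(36.203862301645536), np.float64(-58.194137821344306))
plate front (np.float64(-52.780418703003555), np.float64(-180.68798576371208)) (np.float64(54.389551267009836), np.float64(-180.03226214688533)) expect y -81.63
```

Request:
carry_out:
  rows:
    - {"offset": [-0.001,0,0.03],"rot": [0,0,-0.2],"gripper": 0.4}
    - {"offset": [0,0,0.03],"rot": [0,0,0],"gripper": 0.4}
    - {"offset": [0,0,0.02],"rot": [0,0,0],"gripper": 0.4}
    - {"offset": [0,0,0.012],"rot": [0,0,0],"gripper": 0.4}
    - {"offset": [0,0,0.008],"rot": [0,0,0],"gripper": 0.4}
    - {"offset": [0,0,0.005],"rot": [0,0,0],"gripper": 0.4}
    - {"offset": [0,0,0],"rot": [0,0,0],"gripper": 0.4}
    - {"offset": [0,0,0],"rot": [0,0,0],"gripper": 0.4}

```text
time: 8.22
position: [0.5309, -0.0542, 0.0471]
tool_rot: [2.502, 1.899, 0.001]
ft_force: [-0.6, 0.4, -1.2]
grip_width: 0.572
```

```bash
python3 go.py 0.5307 -0.0542 0.042;python3 - <<'E'
from h import *
d=snap('side','side4.png')
a=cv2.imread('pics/side4.png')[140:340,180:380]; cv2.imwrite('pics/s4.png',cv2.resize(a,None,fx=3,fy=3,interpolation=2))
E
```

```text
t 8.22 p [ 0.5309 -0.0542  0.0471] xang 74.41 zaxis [ 0.001 -0.    -1.   ] q [ 0.8   0.37 -0.86  1.91  0.33  1.   -0.48] F [-0.63  0.42 -1.19] T [-0.008 -0.078  0.057] g 0.572
tool offset to target [-0.0001 -0.0002  0.0051]
```

View pics/s4.png

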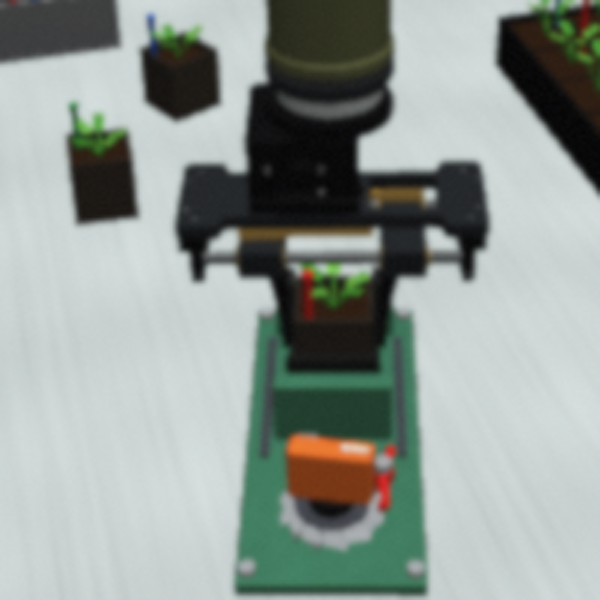

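Pot is in the bay, behind the jaw pad (pot rim ≈ (330,310) in the zoomed crop), about 5 mm above the plate. I'll lower it gently.

Request:
carry_out:
  rows:
    - {"offset": [0,0,0.002],"rot": [0,0,0],"gripper": 0.4}
    - {"offset": [0,0,0.002],"rot": [0,0,0],"gripper": 0.4}
    - {"offset": [0,0,0],"rot": [0,0,0],"gripper": 0.4}

```text
time: 8.65
position: [0.5303, -0.0542, 0.0423]
tool_rot: [-2.502, -1.9, 0.001]
ft_force: [0.0, 0.1, -1.6]
grip_width: 0.577
```

Request:
carry_out:
  rows:
    - {"offset": [0,0,0.001],"rot": [0,0,0],"gripper": 0.4}
    - {"offset": [0,0,0.0005],"rot": [0,0,0],"gripper": 0.4}
    - {"offset": [0,0,0],"rot": [0,0,0],"gripper": 0.4}

```text
time: 9.02
position: [0.5305, -0.0541, 0.0417]
tool_rot: [2.502, 1.9, -0.001]
ft_force: [-2.6, 0.2, 6.3]
grip_width: 0.575
```

Request:
carry_out:
  rows:
    - {"offset": [0,0,0],"rot": [0,0,0],"gripper": 1}
    - {"offset": [0,0,0],"rot": [0,0,0],"gripper": 1}
    - {"offset": [0,0,0],"rot": [0,0,0],"gripper": 1}
    - {"offset": [0,0,0],"rot": [0,0,0],"gripper": 1}
    - {"offset": [0,0,-0.02],"rot": [0,0,0],"gripper": 1}
    - {"offset": [0,0,-0.04],"rot": [0,0,0],"gripper": 1}
    - {"offset": [0,0,-0.05],"rot": [0,0,0],"gripper": 1}
    - {"offset": [0,0,-0.03],"rot": [0,0,0],"gripper": 1}
    - {"offset": [0,0,0],"rot": [0,0,0],"gripper": 1}

```text
time: 10.15
position: [0.5326, -0.0539, 0.1849]
tool_rot: [2.498, 1.897, 0.006]
ft_force: [0.1, 0.1, -0.5]
grip_width: 0.996
```

```bash
python3 go.py 0.4921 -0.1908 0.18;python3 - <<'E'
from h import *
d=snap('side','side5.png')
a=cv2.imread('pics/side5.png')[140:340,180:380]; cv2.imwrite('pics/s5.png',cv2.resize(a,None,fx=3,fy=3,interpolation=2))
E
```

```text
t 10.15 p [ 0.5326 -0.0539  0.1849] xang 74.43 zaxis [ 0.006 -0.002 -1.   ] q [ 0.9   0.2  -0.93  1.78  0.17  1.25 -0.35] F [ 0.14  0.14 -0.47] T [-0.025 -0.031  0.016] g 0.996
tool offset to target [-0.1427 -0.0023  0.0049]
```

View pics/s5.png

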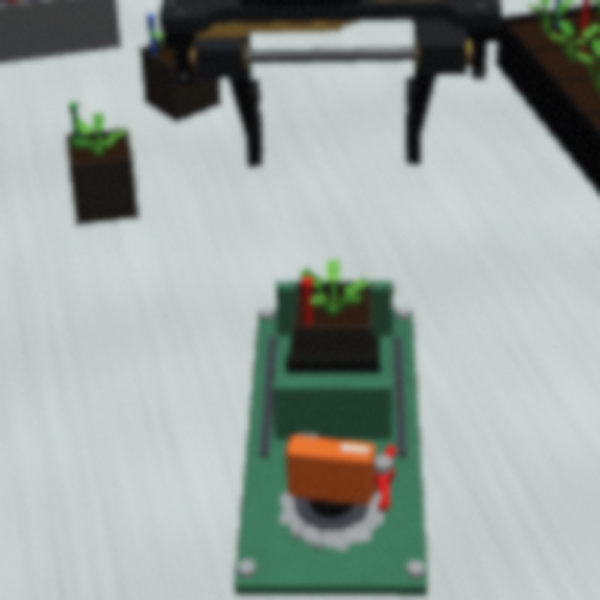

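Request:
carry_out:
  rows:
    - {"offset": [-0.047,0,0],"rot": [0,0,0],"gripper": 1}
    - {"offset": [-0.047,-0.001,0],"rot": [0,0,0],"gripper": 1}
    - {"offset": [-0.048,-0.001,0],"rot": [0,0,0],"gripper": 1}
    - {"offset": [0,0,0],"rot": [0,0,-10.6],"gripper": 1}
    - {"offset": [0,0,0],"rot": [0,0,-10.6],"gripper": 1}
    - {"offset": [0,0,0],"rot": [0,0,-10.6],"gripper": 1}
    - {"offset": [0,0,0],"rot": [0,0,-10.6],"gripper": 1}
    - {"offset": [0,0,0],"rot": [0,0,-10.6],"gripper": 1}
    - {"offset": [0,0,0],"rot": [0,0,-10.6],"gripper": 1}
    - {"offset": [0,0,0],"rot": [0,0,-10.6],"gripper": 1}

```text
time: 11.45
position: [0.4895, -0.1899, 0.1799]
tool_rot: [-0.839, -3.025, -0.001]
ft_force: [-0.2, 0.8, 0.1]
grip_width: 0.996
```

Request:
carry_out:
  rows:
    - {"offset": [0,0,0.03],"rot": [0,0,-6.5],"gripper": 1}
    - {"offset": [0,0,0.03],"rot": [0,0,0],"gripper": 1}
    - {"offset": [0,0,0],"rot": [0,0,0],"gripper": 1}

```text
time: 11.82
position: [0.4879, -0.1893, 0.1183]
tool_rot: [-0.675, -3.062, -0.004]
ft_force: [0.2, 0.6, 0.6]
grip_width: 1.003
```

```bash
python3 go.py 0.4915 -0.191 0.046;python3 - <<'E'
from h import *
import pickle
d=snap('wrist','w6.png');pickle.dump(d,open('w6.pkl','wb'))
E
```

```text
t 11.82 p [ 0.4879 -0.1893  0.1183] xang 155.14 zaxis [-0.005  0.004 -1.   ] q [ 1.2   0.28 -0.99  1.87  0.25  1.14  1.26] F [0.22 0.56 0.62] T [ 0.08  -0.117  0.012] g 1.003
tool offset to target [-0.0045 -0.0001  0.0723]
```

View pics/w6.png

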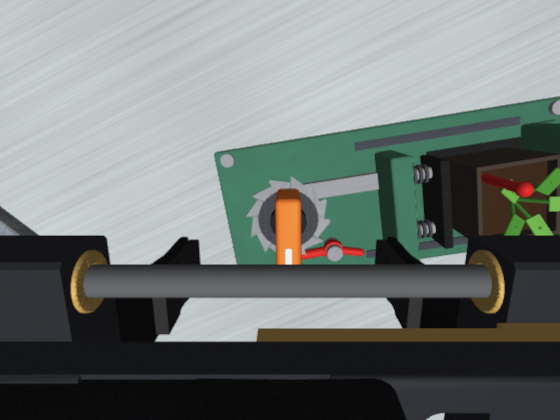

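```bash
python3 - <<'E'
from h import *
import pickle
d=pickle.load(open('w6.pkl','rb'))
cv2.imwrite('pics/w6a.png',cv2.resize(d['img'][170:270,220:350,::-1],None,fx=5,fy=5,interpolation=2))
E
```

```text
(no output)
```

View pics/w6a.png

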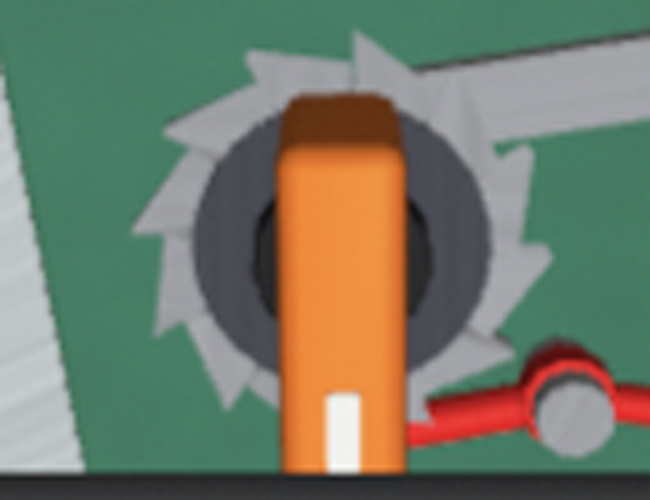

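```bash
python3 - <<'E'
from h import *
import pickle
d=pickle.load(open('w6.pkl','rb'))
U=lambda x,y,z: ray(d,x/5+220-.4,y/5+170-.4,z)[:2]
e=U(342,147,.07); a=[U(277,160,.07),U(285,470,.07),U(406,160,.07),U(407,470,.07)]
for i in(0,2): v=a[i]-a[i+1];print('edge ang',np.degrees(np.arctan2(v[1],v[0])))
print('thick',np.linalg.norm(a[0]-a[2]))
mid=(a[0]+a[2]-a[1]-a[3]);mid/=np.linalg.norm(mid);print('centre',e-mid*.025,'end',e)
for z in(.026,.03,.032): print('disc',U(342,242,z))
E
```

```text
edge ang 156.15800293050032
edge ang 155.92086136256086
thick 0.015385822123889899
centre [ 0.49229636 -0.18990489] end [ 0.46945073 -0.17975219]
disc [ 0.49151044 -0.18979186]
disc [ 0.49047497 -0.18932667]
disc [ 0.48995724 -0.18909407]
```

Request:
carry_out:
  rows:
    - {"offset": [-0.004,0.0005,0.025],"rot": [0,0,-0.8],"gripper": 1}
    - {"offset": [0,0,0.02],"rot": [0,0,0],"gripper": 1}
    - {"offset": [0,0,0.017],"rot": [0,0,0],"gripper": 1}
    - {"offset": [0,0,0.009],"rot": [0,0,0],"gripper": 1}
    - {"offset": [0,0,0],"rot": [0,0,0],"gripper": 1}
    - {"offset": [0,0,0],"rot": [0,0,0],"gripper": 1}

```text
time: 12.62
position: [0.4948, -0.1917, 0.0507]
tool_rot: [0.655, 3.071, -0.001]
ft_force: [1.4, -0.3, -0.5]
grip_width: 1.002
```

```bash
python3 go.py 0.4918 -0.1903 0.046
```

```text
t 12.62 p [ 0.4948 -0.1917  0.0507] xang 155.92 zaxis [ 0.001 -0.001 -1.   ] q [ 1.13  0.38 -0.94  1.92  0.36  1.02  1.19] F [ 1.35 -0.26 -0.46] T [ 0.056 -0.17   0.036] g 1.002
tool offset to target [0.0033 0.     0.0046]
```

Request:
carry_out:
  rows:
    - {"offset": [0.003,0,0.005],"rot": [0,0,0],"gripper": 0.6}
    - {"offset": [0,0,0],"rot": [0,0,0],"gripper": 0.3}
    - {"offset": [0,0,0],"rot": [0,0,0],"gripper": 0.1}
    - {"offset": [0,0,0],"rot": [0,0,0],"gripper": 0.1}
    - {"offset": [0,0,0],"rot": [0,0,0],"gripper": 0.1}
    - {"offset": [0,0,0],"rot": [0,0,0],"gripper": 0.1}
    - {"offset": [0,0,0],"rot": [0,0,0],"gripper": 0.1}
    - {"offset": [0,0,0],"rot": [0,0,0],"gripper": 0.1}
  grip_force: 35

```text
time: 13.62
position: [0.4915, -0.1903, 0.045]
tool_rot: [0.655, 3.072, -0.0]
ft_force: [0.7, 0.2, 0.5]
grip_width: 0.18
```

```bash
python3 go.py 0.4918 -0.1903 0.046
```

```text
t 13.62 p [ 0.4915 -0.1903  0.045 ] xang 155.91 zaxis [ 0. -0. -1.] q [ 1.13  0.38 -0.93  1.93  0.37  1.01  1.18] F [0.7  0.2  0.55] T [ 0.214 -0.179  0.058] g 0.18
tool offset to target [-0.0003  0.0001 -0.001 ]
```

Request:
carry_out:
  rows:
    - {"offset": [0,0,0],"rot": [0,0,4],"gripper": 0.1}
    - {"offset": [0,0,0],"rot": [0,0,5],"gripper": 0.1}
    - {"offset": [0,0,0],"rot": [0,0,5],"gripper": 0.1}
    - {"offset": [0,0,0],"rot": [0,0,5],"gripper": 0.1}
    - {"offset": [0,0,0],"rot": [0,0,5],"gripper": 0.1}
    - {"offset": [0,0,0],"rot": [0,0,5],"gripper": 0.1}
    - {"offset": [0,0,0],"rot": [0,0,5],"gripper": 0.1}
    - {"offset": [0,0,0],"rot": [0,0,0],"gripper": 0.1}

```text
time: 14.62
position: [0.4917, -0.1901, 0.0451]
tool_rot: [1.524, 2.747, 0.0]
ft_force: [1.5, 0.0, -0.4]
grip_width: 0.181
```

```bash
python3 go.py 0.4918 -0.1903 0.046
```

```text
t 14.62 p [ 0.4917 -0.1901  0.0451] xang 121.98 zaxis [ 0.  0. -1.] q [ 1.04  0.35 -0.82  1.93  0.3   0.99  0.64] F [ 1.45  0.02 -0.41] T [ 0.098 -0.303  0.001] g 0.181
tool offset to target [-0.0002 -0.     -0.0009]
```

Request:
carry_out:
  rows:
    - {"offset": [0,0,0],"rot": [0,0,5],"gripper": 0.1}
    - {"offset": [0,0,0],"rot": [0,0,5],"gripper": 0.1}
    - {"offset": [0,0,0],"rot": [0,0,5],"gripper": 0.1}
    - {"offset": [0,0,0],"rot": [0,0,5],"gripper": 0.1}
    - {"offset": [0,0,0],"rot": [0,0,5],"gripper": 0.1}
    - {"offset": [0,0,0],"rot": [0,0,5],"gripper": 0.1}
    - {"offset": [0,0,0],"rot": [0,0,0],"gripper": 0.1}

```text
time: 15.5
position: [0.4919, -0.1901, 0.045]
tool_rot: [2.181, 2.261, 0.001]
ft_force: [1.7, 1.2, -1.7]
grip_width: 0.179
```

```bash
python3 go.py 0.4918 -0.1903 0.046; python3 - <<'E'
from h import *
d=snap('side','side7.png')
a=cv2.imread('pics/side7.png')[140:340,180:380]; cv2.imwrite('pics/s7.png',cv2.resize(a,None,fx=3,fy=3,interpolation=2))
E
```

```text
t 15.5 p [ 0.4919 -0.1901  0.045 ] xang 92.06 zaxis [ 0.001  0.    -1.   ] q [ 0.96  0.32 -0.73  1.93  0.25  0.98  0.15] F [ 1.72  1.18 -1.75] T [ 0.137 -0.439 -0.001] g 0.179
tool offset to target [-0.0002 -0.0001 -0.001 ]
```

View pics/s7.png

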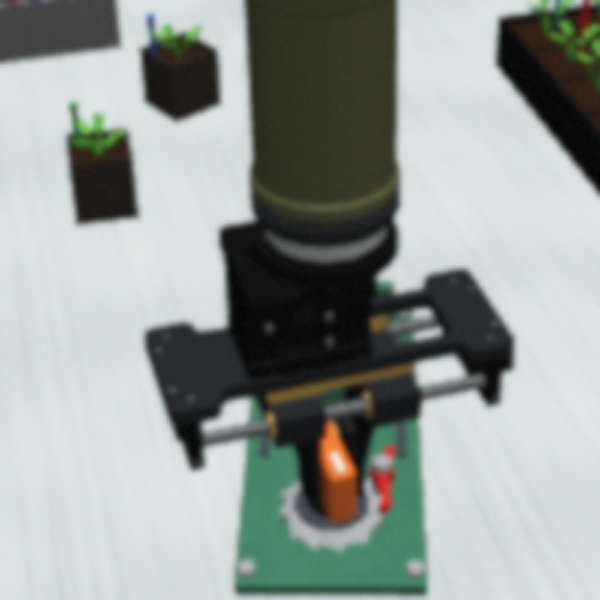

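Request:
carry_out:
  rows:
    - {"offset": [0,0,0],"rot": [0,0,5],"gripper": 0.1}
    - {"offset": [0,0,0],"rot": [0,0,5],"gripper": 0.1}
    - {"offset": [0,0,0],"rot": [0,0,5],"gripper": 0.1}
    - {"offset": [0,0,0],"rot": [0,0,0],"gripper": 0.1}
    - {"offset": [0,0,0],"rot": [0,0,0],"gripper": 0.1}

```text
time: 16.18
position: [0.492, -0.1901, 0.045]
tool_rot: [2.457, 1.957, 0.002]
ft_force: [4.1, 0.9, -3.3]
grip_width: 0.179
```

```bash
python3 go.py
```

```text
t 16.18 p [ 0.492  -0.1901  0.045 ] xang 77.05 zaxis [ 0.001  0.    -1.   ] q [ 0.93  0.31 -0.69  1.94  0.23  0.98 -0.09] F [ 4.08  0.92 -3.34] T [ 0.306 -0.825 -0.052] g 0.179
```

Request:
carry_out:
  rows:
    - {"offset": [0,0,0],"rot": [0,0,5],"gripper": 0.1}
    - {"offset": [0,0,0],"rot": [0,0,5],"gripper": 0.1}
    - {"offset": [0,0,0],"rot": [0,0,0],"gripper": 0.1}
    - {"offset": [0,0,0],"rot": [0,0,0],"gripper": 0.1}

```text
time: 16.68
position: [0.492, -0.1901, 0.0451]
tool_rot: [2.619, 1.735, 0.001]
ft_force: [4.7, 1.4, -3.7]
grip_width: 0.18
```

```bash
python3 go.py
```

```text
t 16.68 p [ 0.492  -0.1901  0.0451] xang 67.05 zaxis [ 0.001  0.    -1.   ] q [ 0.9   0.3  -0.66  1.94  0.22  0.97 -0.26] F [ 4.68  1.43 -3.72] T [ 0.284 -1.186 -0.031] g 0.18
```

Request:
carry_out:
  rows:
    - {"offset": [0,0,0],"rot": [0,0,4],"gripper": 0.1}
    - {"offset": [0,0,0],"rot": [0,0,4],"gripper": 0.1}
    - {"offset": [0,0,0],"rot": [0,0,0],"gripper": 0.1}
    - {"offset": [0,0,0],"rot": [0,0,0],"gripper": 0.1}

```text
time: 17.18
position: [0.4921, -0.1901, 0.0451]
tool_rot: [2.734, 1.547, 0.002]
ft_force: [5.5, 0.9, -5.1]
grip_width: 0.175
```

```bash
python3 go.py
```

```text
t 17.18 p [ 0.4921 -0.1901  0.0451] xang 59.02 zaxis [ 0.001  0.    -1.   ] q [ 0.88  0.3  -0.63  1.94  0.21  0.97 -0.39] F [ 5.5   0.86 -5.1 ] T [ 0.245 -1.176 -0.019] g 0.175
```

Request:
carry_out:
  rows:
    - {"offset": [0,0,0],"rot": [0,0,4],"gripper": 0.1}
    - {"offset": [0,0,0],"rot": [0,0,4],"gripper": 0.1}
    - {"offset": [0,0,0],"rot": [0,0,0],"gripper": 0.1}
    - {"offset": [0,0,0],"rot": [0,0,0],"gripper": 0.1}

```text
time: 17.68
position: [0.4921, -0.1902, 0.0451]
tool_rot: [2.835, 1.353, 0.002]
ft_force: [5.3, 0.6, -4.7]
grip_width: 0.18
```

```bash
python3 go.py
```

```text
t 17.68 p [ 0.4921 -0.1902  0.0451] xang 51.03 zaxis [ 0.001  0.    -1.   ] q [ 0.87  0.29 -0.61  1.94  0.2   0.97 -0.52] F [ 5.32  0.63 -4.74] T [ 0.191 -1.239 -0.028] g 0.18
```

Request:
carry_out:
  rows:
    - {"offset": [0,0,0],"rot": [0,0,4],"gripper": 0.1}
    - {"offset": [0,0,0],"rot": [0,0,0],"gripper": 0.1}
    - {"offset": [0,0,0],"rot": [0,0,0],"gripper": 0.1}

```text
time: 18.05
position: [0.4922, -0.1902, 0.0451]
tool_rot: [2.88, 1.253, 0.002]
ft_force: [5.1, 1.3, -5.2]
grip_width: 0.178
```

```bash
python3 go.py;  python3 - <<'E'
from h import *
import pickle
d=snap('side','side8.png')
a=cv2.imread('pics/side8.png')[140:340,180:380]; cv2.imwrite('pics/s8.png',cv2.resize(a,None,fx=3,fy=3,interpolation=2))
d=snap('wrist','w8.png');pickle.dump(d,open('w8.pkl','wb'))
snap('top','top8.png')
E
```

```text
t 18.05 p [ 0.4922 -0.1902  0.0451] xang 47.02 zaxis [ 0.001  0.    -1.   ] q [ 0.86  0.29 -0.6   1.94  0.2   0.97 -0.59] F [ 5.12  1.3  -5.22] T [ 0.193 -1.214 -0.045] g 0.178
```

View pics/w8.png

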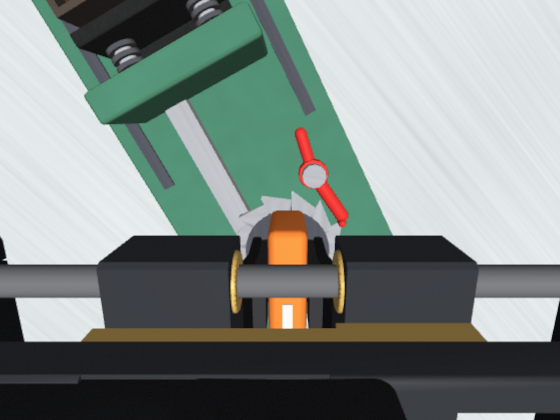

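View pics/s8.png

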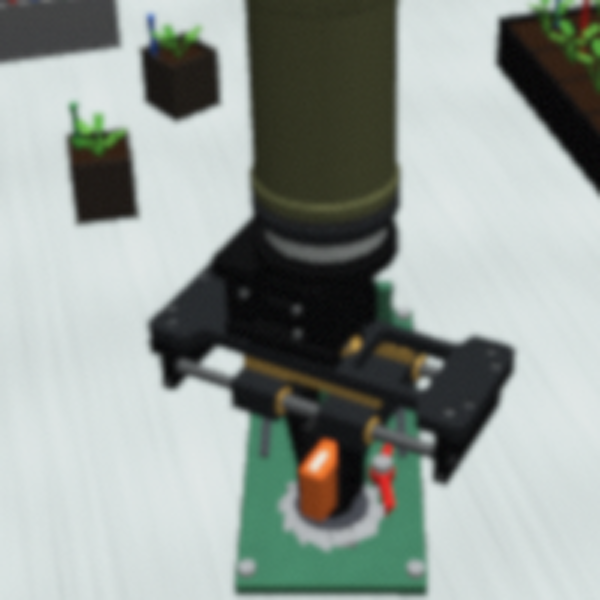

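```bash
python3 - <<'E'
from h import *
a=cv2.imread('pics/w8.png')[0:150,30:290]; cv2.imwrite('pics/w8a.png',cv2.resize(a,None,fx=3,fy=3,interpolation=2))
E
```

```text
(no output)
```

View pics/w8a.png

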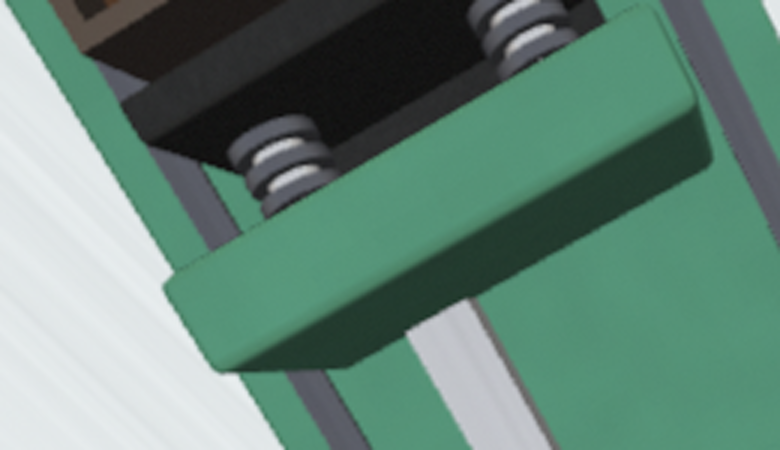

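```bash
python3 - <<'E'
from h import *
import pickle
d=pickle.load(open('w8.pkl','rb'))
th=np.radians(-15.8);ex=np.array([np.cos(th),np.sin(th)]);ey=np.array([-ex[1],ex[0]]);O=np.array([.5294,-.059])
S=lambda x,y,z:tuple(((lambda q:np.array((ex@q*1e3,ey@q*1e3)))(ray(d,30+x/3-.3,y/3-.3,z)[:2]-O)).round(1))
print('jaw back',S(215,370,.056),S(697,103,.056),'front',S(165,288,.056),S(650,5,.056))
for z in(.048,.05): print('pad back',S(158,148,z),'pad front',S(120,100,z))
print('pot',S(88,53,.065))
E
```

```text
jaw back (np.float64(-36.2), np.float64(-44.1)) (np.float64(36.3), np.float64(-44.6)) front (np.float64(-36.0), np.float64(-32.5)) (np.float64(36.3), np.float64(-32.3))
pad back (np.float64(-30.2), np.float64(-14.9)) pad front (np.float64(-31.2), np.float64(-7.8))
pad back (np.float64(-29.4), np.float64(-15.7)) pad front (np.float64(-30.4), np.float64(-8.7))
pot (np.float64(-24.6), np.float64(-9.6))
```

Request:
carry_out:
  rows:
    - {"offset": [0,0,0],"rot": [0,0,4],"gripper": 0.1}
    - {"offset": [0,0,0],"rot": [0,0,4],"gripper": 0.1}
    - {"offset": [0,0,0],"rot": [0,0,4],"gripper": 0.1}
    - {"offset": [0,0,0],"rot": [0,0,4],"gripper": 0.1}
    - {"offset": [0,0,0],"rot": [0,0,4],"gripper": 0.1}
    - {"offset": [0,0,0],"rot": [0,0,4],"gripper": 0.1}
    - {"offset": [0,0,0],"rot": [0,0,0],"gripper": 0.1}
    - {"offset": [0,0,0],"rot": [0,0,0],"gripper": 0.1}

```text
time: 19.2
position: [0.4923, -0.1904, 0.0451]
tool_rot: [3.078, 0.627, 0.002]
ft_force: [5.0, -0.1, -4.3]
grip_width: 0.183
```

```bash
python3 go.py
```

```text
t 19.2 p [ 0.4923 -0.1904  0.0451] xang 23.04 zaxis [ 0.002 -0.    -1.   ] q [ 0.8   0.28 -0.54  1.94  0.17  0.96 -0.99] F [ 5.03 -0.15 -4.27] T [ 0.157 -1.247  0.136] g 0.183
```

Request:
carry_out:
  rows:
    - {"offset": [0,0,0],"rot": [0,0,4],"gripper": 0.1}
    - {"offset": [0,0,0],"rot": [0,0,4],"gripper": 0.1}
    - {"offset": [0,0,0],"rot": [0,0,4],"gripper": 0.1}
    - {"offset": [0,0,0],"rot": [0,0,3],"gripper": 0.1}
    - {"offset": [0,0,0],"rot": [0,0,0],"gripper": 0.1}
    - {"offset": [0,0,0],"rot": [0,0,0],"gripper": 0.1}

```text
time: 19.95
position: [0.4922, -0.1905, 0.0451]
tool_rot: [3.133, 0.22, 0.002]
ft_force: [5.6, 0.7, -5.1]
grip_width: 0.178
```

```bash
python3 go.py;  python3 - <<'E'
from h import *
import pickle
d=snap('wrist','w9.png');pickle.dump(d,open('w9.pkl','wb'))
E
```

```text
t 19.95 p [ 0.4922 -0.1905  0.0451] xang 8.04 zaxis [ 0.002 -0.    -1.   ] q [ 0.77  0.28 -0.5   1.94  0.16  0.96 -1.24] F [ 5.6   0.65 -5.08] T [ 0.138 -1.245  0.099] g 0.178
```

View pics/w9.png

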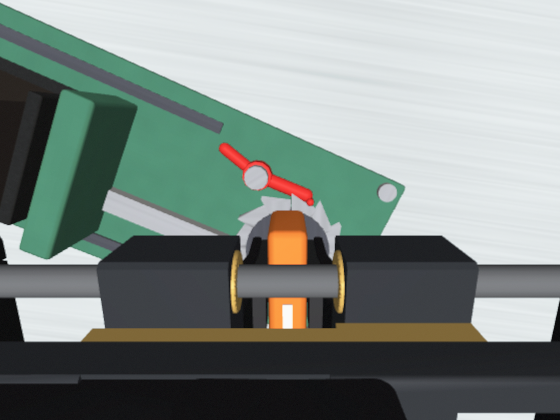

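```bash
python3 - <<'E'
from h import *
a=cv2.imread('pics/w9.png'); cv2.imwrite('pics/w9a.png',cv2.resize(a[130:240,200:360],None,fx=4.8,fy=4.8,interpolation=2))
cv2.imwrite('pics/w9b.png',cv2.resize(a[60:270,0:160],None,fx=3,fy=2.8,interpolation=2))
E
```

```text
(no output)
```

View pics/w9a.png

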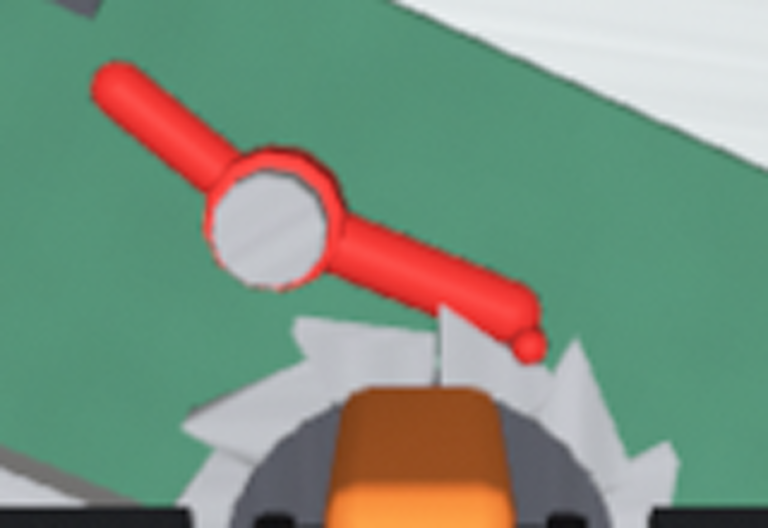

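View pics/w9b.png

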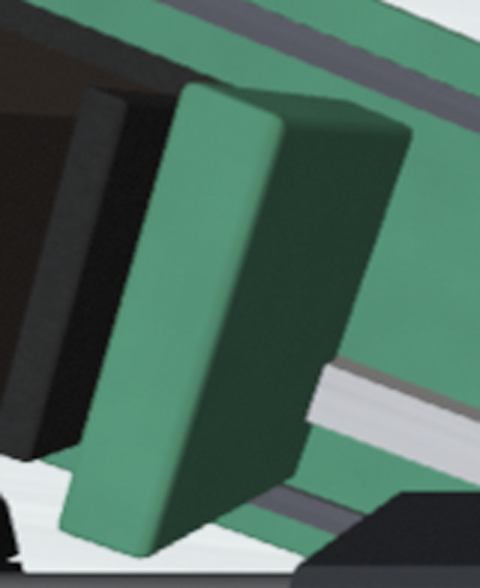

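```bash
python3 - <<'E'
from h import *
import pickle
d=pickle.load(open('w9.pkl','rb'))
th=np.radians(-15.8);ex=np.array([np.cos(th),np.sin(th)]);ey=np.array([-ex[1],ex[0]]);O=np.array([.5294,-.059])
S=lambda x,y,z:tuple(((lambda q:np.array((ex@q*1e3,ey@q*1e3)))(ray(d,x/3-.3,60+y/2.8-.3,z)[:2]-O)).round(1))
print('jaw front',S(180,90,.056),S(60,530,.056),'back',S(284,120,.056),S(148,557,.056))
for z in(.048,.05): print('pad back',S(128,97,z),S(30,462,z),'front',S(82,90,z))
E
```

```text
jaw front (np.float64(34.8), np.float64(-23.8)) (np.float64(-36.4), np.float64(-24.6)) back (np.float64(36.3), np.float64(-37.3)) (np.float64(-35.7), np.float64(-37.5))
pad back (np.float64(29.4), np.float64(-12.7)) (np.float64(-32.1), np.float64(-13.1)) front (np.float64(27.8), np.float64(-6.7))
pad back (np.float64(29.8), np.float64(-14.0)) (np.float64(-30.9), np.float64(-14.4)) front (np.float64(28.2), np.float64(-8.1))
```

Request:
carry_out:
  rows:
    - {"offset": [0,0,0],"rot": [0,0,-2],"gripper": 0.1}
    - {"offset": [0,0,0],"rot": [0,0,-2],"gripper": 0.1}
    - {"offset": [0,0,0],"rot": [0,0,-2],"gripper": 0.1}
    - {"offset": [0,0,0],"rot": [0,0,0],"gripper": 0.1}
    - {"offset": [0,0,0],"rot": [0,0,0],"gripper": 0.1}

```text
time: 20.62
position: [0.4923, -0.1904, 0.0451]
tool_rot: [3.117, 0.384, 0.002]
ft_force: [6.3, -0.2, -5.3]
grip_width: 0.179
```

```bash
python3 go.py
```

```text
t 20.62 p [ 0.4923 -0.1904  0.0451] xang 14.05 zaxis [ 0.002 -0.    -1.   ] q [ 0.78  0.28 -0.52  1.94  0.17  0.96 -1.14] F [ 6.34 -0.22 -5.29] T [ 0.128 -1.203  0.14 ] g 0.179
```

Request:
carry_out:
  rows:
    - {"offset": [0,0,0],"rot": [0,0,0],"gripper": 0.5}
    - {"offset": [0,0,0],"rot": [0,0,0],"gripper": 0.8}
    - {"offset": [0,0,0],"rot": [0,0,0],"gripper": 0.8}
    - {"offset": [0,0,0],"rot": [0,0,0],"gripper": 0.8}
    - {"offset": [0,0,-0.03],"rot": [0,0,0],"gripper": 0.8}
    - {"offset": [0,0,-0.05],"rot": [0,0,0],"gripper": 0.8}
    - {"offset": [0,0,-0.05],"rot": [0,0,0],"gripper": 0.8}
    - {"offset": [0,0,-0.03],"rot": [0,0,0],"gripper": 0.8}

```text
time: 21.62
position: [0.4923, -0.1906, 0.208]
tool_rot: [3.116, 0.381, 0.004]
ft_force: [0.1, 0.1, -1.1]
grip_width: 0.798
```

```bash
python3 go.py 0.44 -0.11 0.23
```

```text
t 21.62 p [ 0.4923 -0.1906  0.208 ] xang 13.93 zaxis [ 0.003 -0.002 -1.   ] q [ 0.82  0.1  -0.54  1.77  0.06  1.28 -1.05] F [ 0.14  0.06 -1.13] T [ 0.016 -0.039  0.002] g 0.798
tool offset to target [-0.0313 -0.0907 -0.0223]
```

Request:
carry_out:
  rows:
    - {"offset": [-0.006,-0.045,-0.01],"rot": [0,0,0],"gripper": 0.8}
    - {"offset": [-0.006,-0.045,-0.01],"rot": [0,0,0],"gripper": 0.8}
    - {"offset": [-0.006,-0.045,-0.01],"rot": [0,0,0],"gripper": 0.8}
    - {"offset": [0,0,0],"rot": [0,0,0],"gripper": 0.8}
    - {"offset": [0,0,0],"rot": [0,0,0],"gripper": 0.8}

```text
time: 22.25
position: [0.4415, -0.0644, 0.2351]
tool_rot: [3.117, 0.38, 0.0]
ft_force: [-0.5, -0.7, 0.7]
grip_width: 0.799
```

```bash
python3 go.py;python3 - <<'E'
from h import *
import pickle
d=snap('wrist','w10.png');pickle.dump(d,open('w10.pkl','wb'))
a=cv2.imread('pics/w10.png'); cv2.imwrite('pics/w10a.png',cv2.resize(a[:250,140:460],None,fx=2.4,fy=2.4,interpolation=2))
d=snap('side','side10.png');pickle.dump(d,open('s10.pkl','wb'))
a=cv2.imread('pics/side10.png')[140:340,180:380]; cv2.imwrite('pics/s10.png',cv2.resize(a,None,fx=3,fy=3,interpolation=2))
E
```

```text
t 22.25 p [ 0.4415 -0.0644  0.2351] xang 13.9 zaxis [ 0.    -0.001 -1.   ] q [ 0.76 -0.12 -0.62  1.9  -0.07  1.34 -1.17] F [-0.46 -0.65  0.74] T [ 0.006 -0.02   0.036] g 0.799
```

View pics/w10.png

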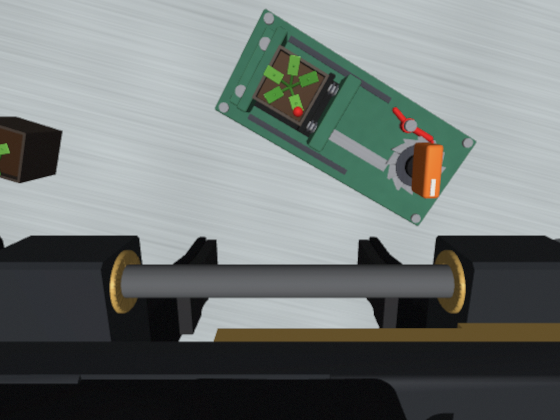

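View pics/s10.png

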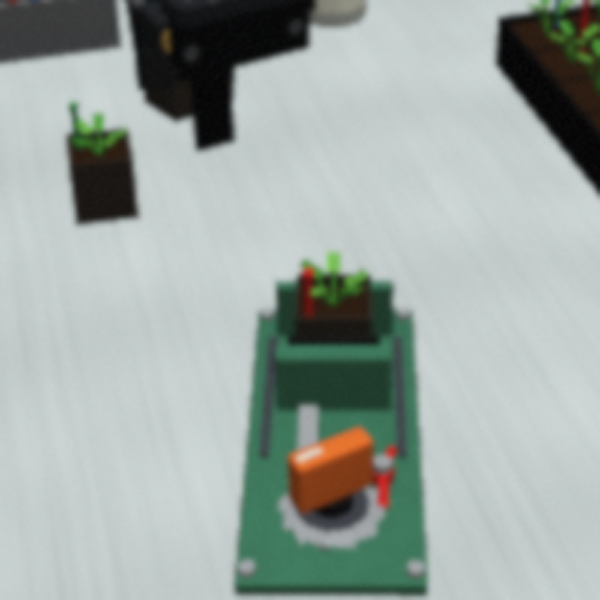

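View pics/w10a.png

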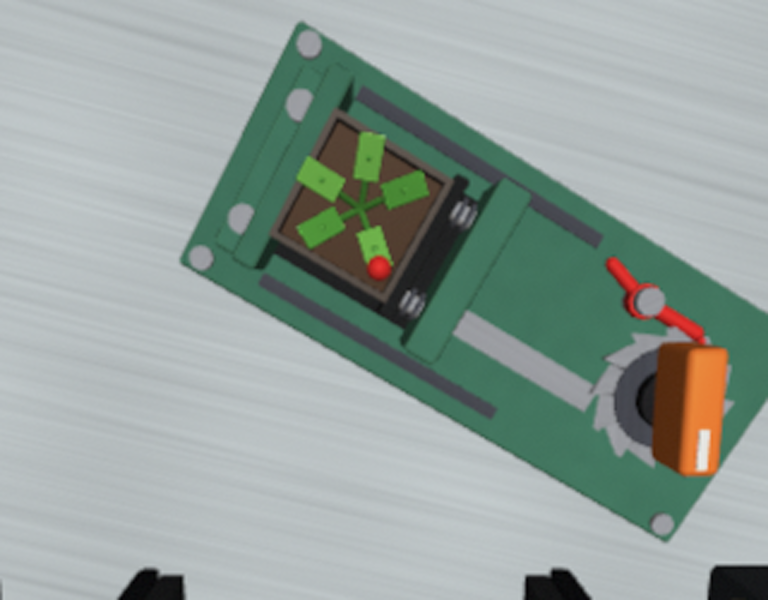

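```bash
python3 - <<'E'
from h import *
a=cv2.imread('pics/w10.png'); cv2.imwrite('pics/w10b.png',cv2.resize(a[0:200,210:400],None,fx=4,fy=3,interpolation=2)[:, :])
E
```

```text
(no output)
```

View pics/w10b.png

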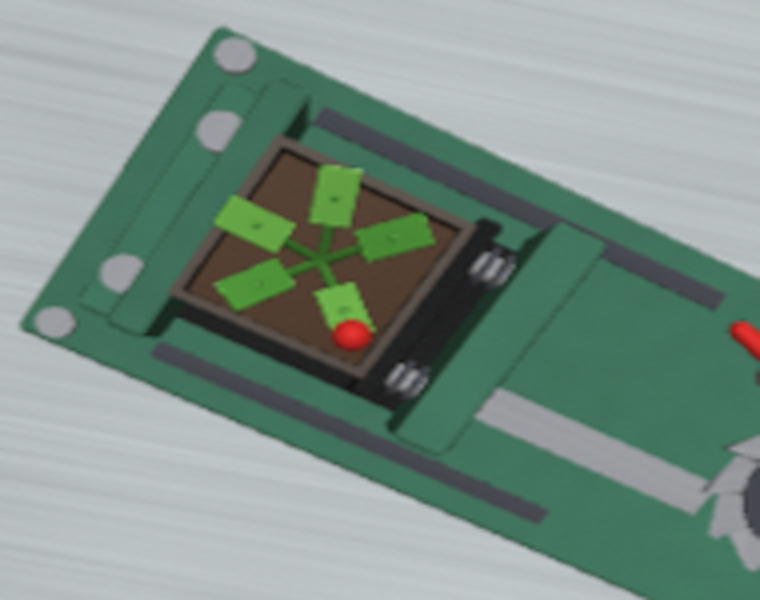

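```bash
python3 - <<'E'
from h import *
import pickle
d=pickle.load(open('w10.pkl','rb'))
th=np.radians(-15.8);ex=np.array([np.cos(th),np.sin(th)]);ey=np.array([-ex[1],ex[0]])
Q=lambda x,y,z: ray(d,140+x/2.4-.3,y/2.4-.3,z)[:2]
A,B=Q(183,262,.01),Q(668,542,.01);T=Q(303,22,.01);ang=lambda v:np.degrees(np.arctan2(v[1],v[0]))
print('plate len',np.linalg.norm(A-B),'wid',np.linalg.norm(T-A),'ang',ang(A-B),ang(T-A))
k=np.array([Q(663,345,.07),Q(727,350,.07),Q(717,476,.07),Q(687,472,.07)])
print('knob bar ang',ang(Q(727,350,.07)-Q(717,476,.07)))
O=B+.055*ex+(.130+.0555)*ey # plate centre at knob+81.5 => edge at -185.5
print('O',O)
S=lambda x,y,z:tuple((np.array((ex@(Q(x,y,z)-O),ey@(Q(x,y,z)-O)))*1e3).round(1))
print('plate far',S(183,262,.01),S(303,22,.01))
print('jaw front',S(505,178,.056),S(404,342,.056),'back',S(531,194,.056),S(437,362,.056))
print('pad back z.05',S(467,181,.05),S(386,314,.05))
print('pot rim',S(340,112,.065),S(455,180,.065),S(387,303,.065),S(272,231,.065))
print('stop',S(352,80,.053),S(250,268,.053))
E
```

```text
plate len 0.25699174304777433 wid 0.10832544913039437 ang 74.16941956184382 -15.721904285756418
knob bar ang 15.717412755440002
O [ 0.53047249 -0.05774346]
plate far (np.float64(-54.9), np.float64(71.5)) (np.float64(53.5), np.float64(71.6))
jaw front (np.float64(35.5), np.float64(-27.5)) (np.float64(-35.2), np.float64(-25.5)) back (np.float64(35.5), np.float64(-39.0)) (np.float64(-35.5), np.float64(-40.7))
pad back z.05 (np.float64(28.5), np.float64(-16.0)) (np.float64(-29.6), np.float64(-14.3))
pot rim (np.float64(23.3), np.float64(36.3)) (np.float64(24.2), np.float64(-11.2)) (np.float64(-25.7), np.float64(-11.8)) (np.float64(-24.4), np.float64(38.1))
stop (np.float64(36.7), np.float64(39.1)) (np.float64(-40.6), np.float64(40.3))
```

```bash
python3 - <<'E'
from h import *
d=snap('top','top11.png')
a=cv2.imread('pics/top0.png').astype(int);b=cv2.imread('pics/top11.png').astype(int)
D=np.abs(a-b).max(2)
print('blue,green diff>40 px:',(D[215:260,95:148]>40).sum(),(D[262:300,180:218]>40).sum())
print(workorder.close_job())
E
```

```text
blue,green diff>40 px: 0 0
the job is handed in; nothing more can be done
None
```

I stood the red-staked pot in the middle of the clamp's bay and wound the orange knob to the fifth tooth, at about 150°. I rested the wheel back on the pawl, let go, backed off and handed the job in at about 22 s. No verdict was reported.

**Last checks:**
- **Pot:** it is upright and square to the clamp, about 0.6 mm off sideways, and held between the pad and the back stop.
- **Knob and pawl:** with the knob let go, the bar read about 148.5°, which fits the 150° tooth. While the knob was still gripped, the pawl tip showed behind its tooth.
- **Other two pots:** the top view shows no change at either of them.

**Where the checks disagreed:**
- **Pinch force:** I could not measure it directly. The back stop's measured position gives about 12 N and the spring gap about 10 N, both within the 6.5–18 N limits. The weakest reading would still give about 7 N.
- **Pinch point:** most readings put it at 1.7 to 2.0 rad, before the fourth click at 2.09, which makes the fifth click the second one after it. One estimate, from how far the pad moved, reached about 2.16 rad. If that one is right, the fifth click was only the first after the pinch.
- **Side view:** it read about 4 mm off along y compared with the wrist view, so I relied on the wrist view.

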